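# Hold the mirror flap of an inspection jig at its balance point

## Robot

A 6-joint arm with a two-finger parallel gripper is mounted at the origin on a cart in front of the work surface, level with it; the furniture and walls round the work are solid. World frame = base frame: x ahead of the robot, y to its left, z up, the work surface at z = 0. Lengths are in m, angles in rad, forces in N, time in s.
With the tool pointing down it reaches from about 0.25 to 0.775 m from the base axis. Payload 4 kg.
Tool frame: the origin (TCP) lies midway between the tips of the shut fingers; the grasp point (between the pads) lies 19 mm behind it (robot.grasp_offset is the distance from the TCP to the grasp point, in m); z points along the fingers, y is the direction in which the jaws open and shut (so a half turn about z gives the same grasp; the last joint's range is limited). The gripper opens to 94 mm and grips with 3 to 60 N. Pads are 16 mm wide; open, the fingers measure 119 mm over their backs; the gripper's body (75 mm by 177 mm) begins 78 mm behind the grasp point.
Start: joints at [1.101, 0.087, 1.371, -0, 1.684, -0.103], TCP at [0.197, 0.513, 0.206] pointing down, gripper open.
Joint ranges: [-3.1, 3.1], [-0.76, 2.03], [0.27, 2.55], [-1.08, 4.22], [0.17, 2.65], [-2.57, 2.57]. Speed limits (rad/s): [2.79, 2.79, 3.14, 3.14, 3.14, 3.14].

## Interface

Orientations are given as [roll, pitch, yaw] about the fixed x, y, z axes, in that order (R = Rz(yaw) Ry(pitch) Rx(roll)).
In Python, from bench import status, viewer, order, robot gives the robot as it stands. The module is installed in compiled form; this text tells all that it offers.
- The arm moves only by the tool move_arm, never from a script. Its argument "targets" is a list of rows, each a list of 3 entries, a list of its own where there are three numbers: the shift along the tool's x, y, z in mm, then the turn, a rotation vector about the tool's x, y, z in degrees, then the opening, from -1 (shut) to 1 (fully open). A call has 1 to 20 rows; each row is the pose to reach, as a shift and turn from the pose commanded when the call began, along the tool's axes at that moment; what a row does not reach only later rows make up. A row lasts 1/8 s, in which the tool goes at most 62.5 mm and 10.7 degrees, less where a joint would pass 70% of its speed; a pose out of reach is approached as far as the arm can. A call with a gripper value outside its range is refused whole. The fingers move at their own pace and stop on an object; the grip force is fixed at half the most. Time passes only in rows, so rows that repeat a pose let the fingers close. It gives the time, the measured TCP pose, the force and the opening at its end, in the units of the state.
- status.get_obs(): the state, without advancing time (a new reading comes with each control period).
- viewer.snapshot(name): name is "scene" or "side" or "wrist"; returns the picture (384x512x3 uint8, red, green, blue); there is no depth.
- viewer.camera_model(name): a dict with "K" (3x3 intrinsics, pixels), "xyz" and "attitude" of the camera in the world; the wrist camera has in their place "T_tool_cam" (4x4, takes a point from camera to tool coordinates, whose origin is the TCP and whose axes are the flange's). Camera axes: x right, y up, looking along -z (the intrinsics and any distortion apply to the point x, -y, -z); pixel columns grow to the right and rows downward; lengths in m; the calibration is good to about 2 mm. A picture is of the moment at which its call begins: read the wrist's pose just before it. camera_model takes no time and is no camera call.
- order.close_job(): hands the job in, once; it reports no verdict.
The state is a dict: "time": time; "joint_positions": joint angles; "qvel": joint speeds; "joint_torque": joint torques, N m; "tool_pos": TCP position; "ee_rot": TCP orientation; "wrist_force": force on the tool from outside, world axes, zero at the start; "wrist_torque": the same for the moment, N m; "width": finger opening in m.
Only numpy, scipy, OpenCV 4.12 (cv2) and the standard library are available. Lean on these libraries where they do the work, as an engineer would, in place of code of your own. Each camera call takes 0.05 s, during which the arm holds its last target. There are 200 camera calls.

## Task

Set the small stack of wooden strips flat and square into the pocket of the inspection jig and let go of it. Then take the red handle bar of the jig's mirror flap, swing the flap up from its rear rest to its balance point, where it stands straight up over its hinge, and finish while still holding it there with the fingers: it has no stay and falls either way if let go. Never let the flap go well past upright towards the block, and leave the wooden plugs and the brass weight where they are.

Things in the scene. Friction and masses are not known exactly. Their poses are not given: they have to be found in the camera images.
- block: Stack of thin brown wooden strips fixed together as one solid block, 44 (x) x 100 (y) x 25 (z) mm, about 0.12 kg, lying flat on the bench left or right of the jig. Origin at the centre of its underside; y along its length. Best gripped across its 44 mm width. It may go into the pocket either way round.
- jig: Fixed jig: grey base plate, x -80 to 120, y -75 to 75, 10 mm thick; black pocket frame at the front (-x), two blue cheeks (y +-64 mm, 53 mm high) that carry the mirror flap behind it, two blue rest posts 86 mm high at x 110, y +-45 mm. Origin on the bench surface, x from pocket to hinge and rest (away from the robot at yaw 0), z up.
- pocket (a point): Centre of the pocket's floor, at (-30, 0, 10) mm in the jig's frame, axes as the jig's. The pocket is 48 mm (x) by 104 mm (y): 2 mm of play all round the block. Walls 12 mm high, the upper 4 mm flared outward by 4 mm; both long walls have a 44 mm wide notch in the middle, down to the floor, for the fingers. The seated block stands 13 mm above the walls.
- flap (a joint): Flap angle, rad. 0: closed over the pocket; 1.571: upright, the balance point; 2.3: leaning back on its rear rest, an end stop, where it starts. The flap (dark steel plate with mirrors, 110 mm wide, 6 mm thick, 18 to 105 mm from the hinge, 0.3 kg, centre of mass in the plane of hinge and bar) is almost free of friction and falls to whichever side it leans.
- flap_hinge (a point): Middle of the flap's hinge line, at (50, 0, 42) mm in the jig's frame; the line runs along the jig's y. At flap angle q the bar is at -135*cos(q) mm along the jig's x and 135*sin(q) mm up from here.
- flap_bar (a point): Middle of the red round handle bar at the flap's free edge: 12 mm thick, 80 mm long along the jig's y, 135 mm from the hinge, on two 12 mm thick arms 40 mm either side of the middle, 24 mm clear of the flap's edge. It can be pinched from above, fingers closing along the jig's x, and turns in the fingers as the flap swings.
- plug: Bystander: pale turned wooden plug, upright, 34 mm diameter, 40 mm high, on the other side of the jig from the block. Origin at the centre of its underside.
- brass_weight: Bystander: small knobbed brass weight, 26 mm diameter, 43 mm high, right behind the jig. Origin at the centre of its underside.
- oak_plug: Bystander: brown oak plug, 42 mm diameter, 48 mm high, left behind the jig. Origin at the centre of its underside.
Things that resemble listed ones, but are neither listed nor needed, are in the scene too. There is more than one size of the block; the job needs the larger.

How it is judged:
By the outcome, as a careful person would: the job done as asked, in the order asked, and still so for the second after the job is handed in, while the arm keeps its last pose, push and grip.
It also fails if it takes over 51 s, if anything falls off the work surface, if the arm or the gripper's body presses on something with over 40 N, if the wrist force passes 120 N, or if a joint passes its speed limit or range.

## Working session

There is one attempt and no reset: what is moved stays moved. The work goes in short steps, Python scripts to look and compute and a tool call to move; the robot and the scene stay as the last step left them, time stands still between calls to the robot, and variables do not carry over. Pictures are saved under pics/ and viewed, about 8 in all and at most 12, crops included, and the job is handed in when it is done.

Besides the shell and the picture viewer there is one more tool, called after ">>>" as name(argument=value, ...), one argument or row to a line, values as JSON. move_arm: Moves the arm, as the interface text tells. Its arguments: {"type":"object","properties":{"targets":{"type":"array"}},"required":["targets"]}

```bash
mkdir -p pics
python3 - <<'E'
from bench import status, viewer, robot
import cv2,numpy as np
print(status.get_obs())
for n in ["scene","side","wrist"]:
    im=viewer.snapshot(n); cv2.imwrite(f"pics/{n}0.png",im[:,:,::-1]); 
    print(n,viewer.camera_model(n))
a=cv2.imread("pics/scene0.png");
cv2.imwrite("pics/scene0b.png",cv2.resize(a,(800,600),interpolation=cv2.INTER_CUBIC))
b=np.hstack([cv2.resize(cv2.imread(f"pics/{n}0.png"),(400,300),interpolation=cv2.INTER_AREA) for n in ["side","wrist"]])
cv2.imwrite("pics/sw0.png",b)
E
```

```text
{'time': 0.0, 'joint_positions': array([ 1.10087131e+00,  8.79755981e-02,  1.37223254e+00, -1.55502371e-05,
        1.68360820e+00, -1.03064890e-01]), 'qvel': array([-0.0007969 , -0.00052772, -0.00086452, -0.00204208,  0.00036667,
        0.00099725]), 'joint_torque': array([ 8.99517363e-04, -3.40181923e+01, -3.02426434e+01,  7.18828314e-02,
        3.28494119e-02, -1.91992799e-04]), 'tool_pos': array([0.19701993, 0.51291526, 0.20430395]), 'ee_rot': array([-3.13937918e+00, -2.13404814e-04,  2.77473056e+00]), 'wrist_force': array([-0.37132652,  0.05805119, -0.39084585]), 'wrist_torque': array([0.03784825, 0.03063215, 0.03129876]), 'width': 0.09363746213749621}
scene {'K': array([[387.32174942,   0.        , 254.38640177],
       [  0.        , 387.32174942, 184.98084159],
       [  0.        ,   0.        ,   1.        ]]), 'xyz': array([ 0.1287395 , -0.58395122,  0.57040549]), 'attitude': array([ 0.93025182,  0.00971546, -0.62112597])}
side {'K': array([[393.68978301,   0.        , 256.2892106 ],
       [  0.        , 393.68978301, 190.29155766],
       [  0.        ,   0.        ,   1.        ]]), 'xyz': array([0.5326577 , 0.95181825, 0.47866659]), 'attitude': array([ 1.16505351, -0.02333485, -3.1241218 ])}
wrist {'K': array([[338.01245216,   0.        , 259.19864557],
       [  0.        , 338.01245216, 193.79541329],
       [  0.        ,   0.        ,   1.        ]]), 'T_tool_cam': array([[-1.03597793e-03,  9.67407277e-01,  2.53223396e-01,
         7.33071232e-02],
       [ 9.99999447e-01,  9.55709187e-04,  4.39996199e-04,
        -7.60612767e-04],
       [ 1.83647599e-04,  2.53223711e-01, -9.67407731e-01,
        -1.79410357e-01],
       [ 0.00000000e+00,  0.00000000e+00,  0.00000000e+00,
         1.00000000e+00]])}
```

View pics/scene0b.png

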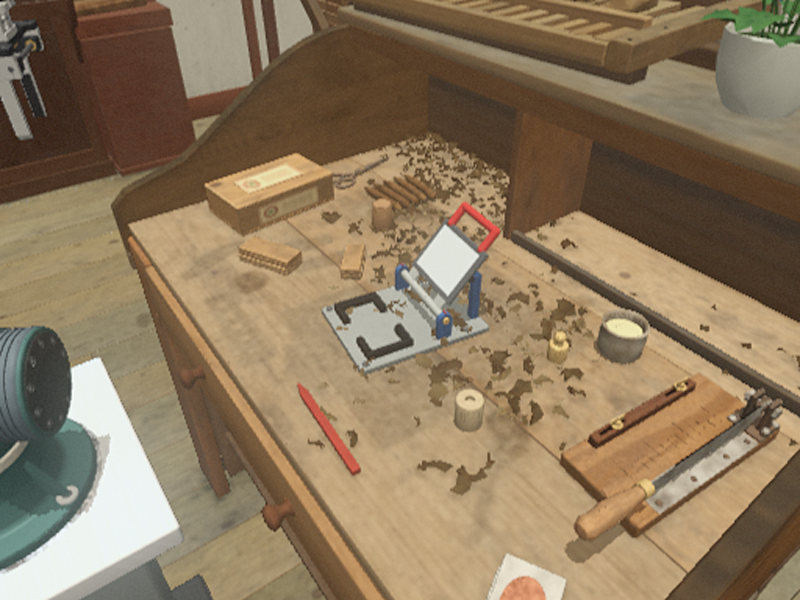

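View pics/sw0.png

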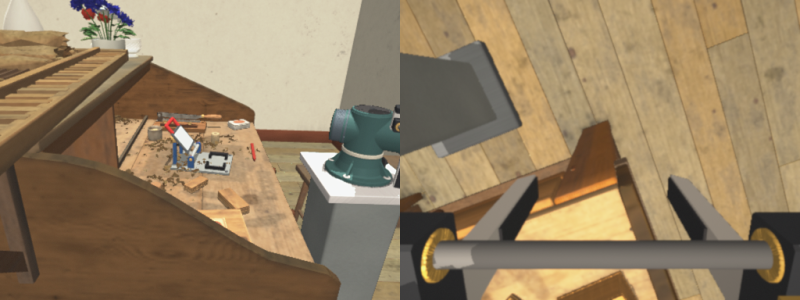

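The scene view (800x600 copy) shows the jig at about (405,315), with the flap leaning back and its red bar at (475,230). There are two strip stacks: one at (270,255), which looks larger, and one at (353,261), which looks smaller. The pale plug is at (469,410), the brass weight at (559,347) and the oak plug at (382,213). Next I'll crop and measure both stacks.

```bash
cat > h.py <<'E'
import numpy as np, cv2
from scipy.spatial.transform import Rotation as R
from bench import status, viewer
def cam(n,obs=None):
    c=viewer.camera_model(n)
    if n=="wrist":
        o=obs or status.get_obs(); T=np.eye(4); T[:3,:3]=R.from_euler('xyz',o['ee_rot']).as_matrix(); T[:3,3]=o['tool_pos']
        T=T@c['T_tool_cam']; return c['K'],T[:3,:3],T[:3,3]
    return c['K'],R.from_euler('xyz',c['attitude']).as_matrix(),c['xyz']
def ray(C,uv):
    K,Rm,t=C; p=np.linalg.inv(K)@[uv[0],uv[1],1]; return t,Rm@[p[0],-p[1],-p[2]]
def onz(C,uv,z):
    t,d=ray(C,uv); return t+d*(z-t[2])/d[2]
def proj(C,P):
    K,Rm,t=C; p=(np.asarray(P)-t)@Rm; q=np.stack([p[...,0],-p[...,1],-p[...,2]],-1)@K.T; return q[...,:2]/q[...,2:]
E
python3 - <<'E'
from h import *
a=cv2.imread("pics/scene0.png")
cv2.imwrite("pics/c1.png",cv2.resize(a[125:245,140:330],(798,504),interpolation=cv2.INTER_CUBIC)) # x4.2
C=cam("scene")
for n,p,z in [("big",(270,255),.02),("small",(353,261),.02),("jig",(405,320),.01),("plug",(469,425),0),("brass",(559,358),0),("oak",(382,225),0)]:
    print(n,onz(C,np.array(p)*.64,z).round(3))
E
```

```text
big [0.439 0.221 0.02 ]
small [0.54  0.124 0.02 ]
jig [ 0.527 -0.037  0.01 ]
plug [ 0.479 -0.234  0.   ]
brass [ 0.655 -0.217  0.   ]
oak [0.661 0.219 0.   ]
```

View pics/c1.png

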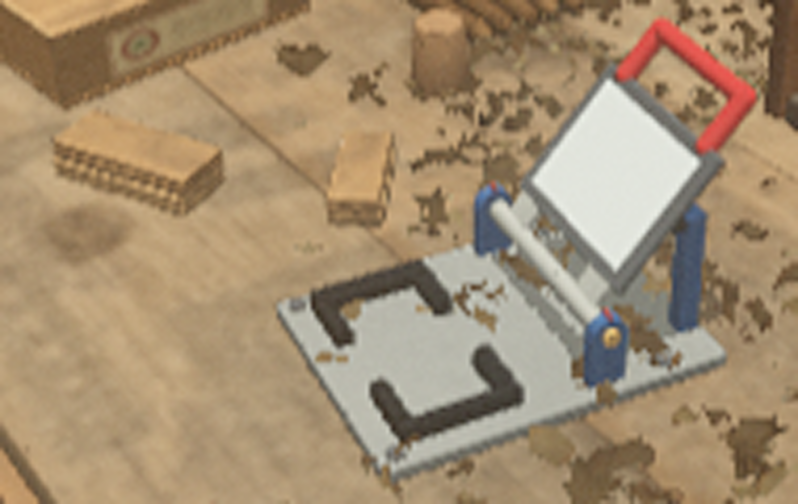

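The crop shows the large stack at (140,160) and the smaller, narrower one at (362,177). I'll check both by the size of their top faces, and get the jig pose from its base corners and the flap bar.

Run:
```python
from h import *
C=cam("scene")
f=lambda p,z: onz(C,np.array(p)/4.2+[140,125],z)
for n,ps in [("big",[(88,112),(222,153),(182,187),(54,144)]),("small",[(345,133),(395,135),(383,207),(330,205)])]:
    P=np.array([f(p,.025) for p in ps]); print(n,P[:,:2].round(4).tolist(),P.mean(0).round(4),np.linalg.norm(np.roll(P,-1,0)-P,axis=1).round(3))
for p in [(278,303),(386,468),(725,348)]: print("jig",f(p,.01).round(4))
# bar height: hinge z .042+.135*sin2.3
z=.042+.135*np.sin(2.3)
for p in [(664,28),(748,97)]: print("bar",f(p,z).round(4))
```

```text
big [[0.4357, 0.2836], [0.4817, 0.1905], [0.4449, 0.1719], [0.4027, 0.2614]] [0.4412 0.2268 0.025 ] [0.104 0.041 0.099 0.04 ]
small [[0.5544, 0.165], [0.5783, 0.1445], [0.53, 0.0835], [0.5061, 0.1036]] [0.5422 0.1242 0.025 ] [0.031 0.078 0.031 0.078]
jig [0.4439 0.0586 0.01  ]
jig [ 0.4216 -0.0859  0.01  ]
jig [ 0.617  -0.1163  0.01  ]
bar [ 0.6564 -0.0094  0.1427]
bar [ 0.6436 -0.0886  0.1427]
```

The left stack's top face measures 100x41 mm and the other's 78x31 mm, so the left one is the block. It sits at about (0.441, 0.227) with yaw about 25.8°. The jig origin is at about (0.511, -0.026) with yaw -8.8°. I'll move above the block and look with the wrist camera.

>>> move_arm(
  targets=[
    [[-40, -22, 0], [0, 0, 5], 1],
    [[-83, -45, 0], [0, 0, 11], 1],
    [[-124, -67, 0], [0, 0, 16], 1],
    [[-165, -90, 5], [0, 0, 22], 1],
    [[-207, -112, 20], [0, 0, 27], 1],
    [[-248, -135, 40], [0, 0, 32], 1],
    [[-290, -158, 60], [0, 0, 38], 1],
    [[-330, -180, 80], [0, 0, 43], 1],
    [[-330, -180, 86], [0, 0, 43], 1],
    [[-330, -180, 86], [0, 0, 43], 1],
  ],
)

```text
time: 1.4
tool_pos: [0.44, 0.2272, 0.1188]
ee_rot: [-3.14, -0.001, 2.025]
wrist_force: [-0.4, 0.4, -0.2]
width: 0.0941
```

```bash
cat >> h.py <<'E'
def delta(x,y,z,yaw,o):
    Rm=R.from_euler('xyz',o['ee_rot']); Rt=R.from_euler('xyz',[np.pi,0,np.radians(yaw)])
    return "shift",(Rm.inv().apply(np.array([x,y,z])-o['tool_pos'])*1e3).round(1).tolist(),"turn",np.degrees((Rm.inv()*Rt).as_rotvec()).round(2).tolist()
E
python3 - <<'E'
from h import *
o=status.get_obs(); print(o['time'],o['tool_pos'],np.degrees(o['ee_rot']),o['wrist_force'])
im=viewer.snapshot("wrist")[:,:,::-1]; cv2.imwrite("pics/w1.png",im); np.save("w1.npy",np.r_[o['tool_pos'],o['ee_rot']])
cv2.imwrite("pics/w1b.png",cv2.resize(im,(800,600),interpolation=cv2.INTER_CUBIC))
E
```

```text
1.4 [0.44002161 0.2271973  0.11882837] [-1.79904224e+02 -5.11561499e-02  1.16000988e+02] [-0.38607003  0.35758481 -0.21988828]
```

View pics/w1b.png

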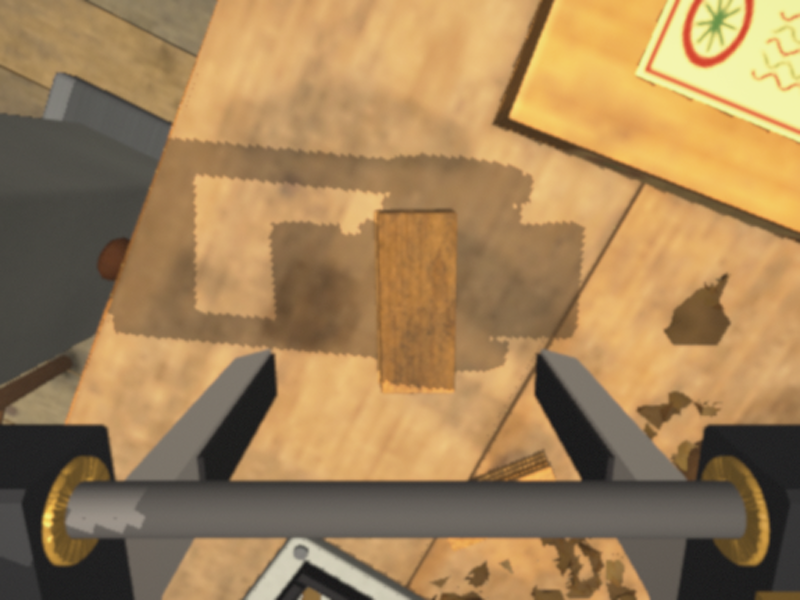

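The wrist view shows the block at (378–456, 210–388), aligned with the jaws. The small stack at (510,465) is clear of the fingers.

Run:
```python
from h import *
o=status.get_obs(); C=cam("wrist",o)
P=np.array([onz(C,np.array(p)*.64,.025) for p in [(378,211),(456,210),(455,386),(381,387)]])
c=P.mean(0); v=(P[0]+P[1]-P[2]-P[3])[:2]; yaw=np.degrees(np.arctan2(v[1],v[0]))
print(P.round(4),c,yaw,np.linalg.norm(np.roll(P,-1,0)-P,axis=1))
print(delta(c[0],c[1],.004,yaw,o))
```

```text
[[0.4054 0.2662 0.025 ]
 [0.4412 0.2842 0.025 ]
 [0.4854 0.1975 0.025 ]
 [0.4485 0.1788 0.025 ]] [0.44513087 0.23169891 0.025     ] 116.65507447409733 [0.04001078 0.0973082  0.04140745 0.09739593]
('shift', [1.3, 6.1, 115.6], 'turn', [-0.0, -0.04, -0.6])
```

>>> move_arm(
  targets=[
    [[1, 6, 30], [0, 0, -0.5], 1],
    [[1, 6, 65], [0, 0, -0.5], 1],
    [[1, 6, 95], [0, 0, -0.5], 1],
    [[1, 6, 110], [0, 0, -0.5], 1],
    [[1, 6, 115], [0, 0, -0.5], 1],
    [[1, 6, 115], [0, 0, -0.5], 1],
    [[1, 6, 115], [0, 0, -0.5], -1],
    [[1, 6, 115], [0, 0, -0.5], -1],
    [[1, 6, 115], [0, 0, -0.5], -1],
    [[1, 6, 115], [0, 0, -0.5], -1],
    [[1, 6, 115], [0, 0, -0.5], -1],
    [[1, 6, 115], [0, 0, -0.5], -1],
    [[1, 6, 115], [0, 0, -0.5], -1],
    [[1, 6, 115], [0, 0, -0.5], -1],
  ],
)

```text
time: 3.2
tool_pos: [0.4456, 0.2305, 0.0045]
ee_rot: [-3.141, 0.0, 2.033]
wrist_force: [-0.1, -1.0, -0.5]
width: 0.0439
```

>>> move_arm(
  targets=[
    [[0, 0, -8], [0, 0, 0], -1],
    [[0, 0, -25], [0, 0, 0], -1],
    [[0, 0, -50], [0, 0, 0], -1],
    [[0, 0, -80], [0, 0, 0], -1],
    [[0, 0, -110], [0, 0, 0], -1],
    [[0, 0, -110], [0, 0, 0], -1],
  ],
)

```text
time: 3.95
tool_pos: [0.448, 0.2315, 0.1186]
ee_rot: [3.133, 0.001, 2.033]
wrist_force: [-0.0, -0.3, -1.2]
width: 0.0436
```

Run:
```python
from h import *
o=status.get_obs(); print(o['time'],o['tool_pos'],np.degrees(o['ee_rot']),o['wrist_force'],o['width'])
a=np.radians(-8.8); p=np.array([.511,-.026])-.03*np.array([np.cos(a),np.sin(a)]); print(p)
print(delta(p[0],p[1],.114,81.2,o))
im=viewer.snapshot("wrist")[:,:,::-1]; cv2.imwrite("pics/w2.png",im)
```

```text
3.95 [0.44804158 0.23154744 0.11860344] [1.79522019e+02 4.03098782e-02 1.16488229e+02] [-0.04416903 -0.28061498 -1.18381185] 0.04357274757145408
[ 0.48135315 -0.02141042]
('shift', [-241.3, -83.0, 4.1], 'turn', [0.48, -0.11, 35.29])
```

View pics/w2.png

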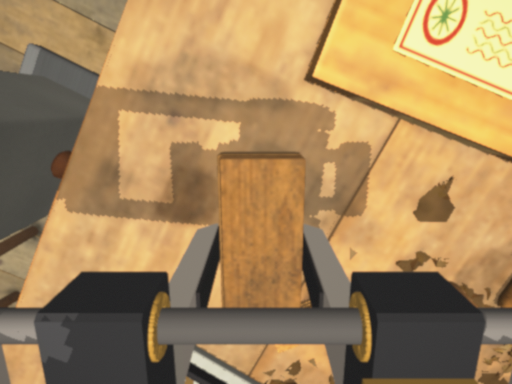

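The block is held square, with its far end at row 158. Next I'll carry it past the pocket at height so the wrist camera can see the pocket frame beyond the block.

>>> move_arm(
  targets=[
    [[-20, -9, -15], [0, 0, 2], -1],
    [[-55, -24, -30], [0, 0, 6], -1],
    [[-92, -40, -45], [0, 0, 10], -1],
    [[-130, -56, -60], [0, 0, 14], -1],
    [[-168, -73, -75], [0, 0, 18], -1],
    [[-206, -89, -82], [0, 0, 23], -1],
    [[-244, -106, -82], [0, 0, 27], -1],
    [[-280, -122, -82], [0, 0, 31], -1],
    [[-306, -133, -82], [0, 0, 34], -1],
    [[-318, -138, -82], [0, 0, 35], -1],
    [[-318, -138, -82], [0, 0, 35], -1],
    [[-318, -138, -82], [0, 0, 35], -1],
  ],
)

```text
time: 5.5
tool_pos: [0.4639, -0.1146, 0.1961]
ee_rot: [-3.141, -0.001, 1.424]
wrist_force: [-0.9, 0.8, -1.6]
width: 0.0434
```

Run:
```python
from h import *
o=status.get_obs(); print(o['time'],o['tool_pos'],np.degrees(o['ee_rot']),o['wrist_force'],o['width'])
np.save("w3.npy",np.r_[o['tool_pos'],o['ee_rot']])
im=viewer.snapshot("wrist")[:,:,::-1]; cv2.imwrite("pics/w3.png",im)
cv2.imwrite("pics/w3b.png",cv2.resize(im,(800,600),interpolation=cv2.INTER_CUBIC))
```

```text
5.5 [ 0.46387732 -0.11459117  0.19609304] [-1.79960344e+02 -4.79333191e-02  8.15672443e+01] [-0.8529217   0.82762968 -1.58874715] 0.04344387249744103
```

View pics/w3b.png

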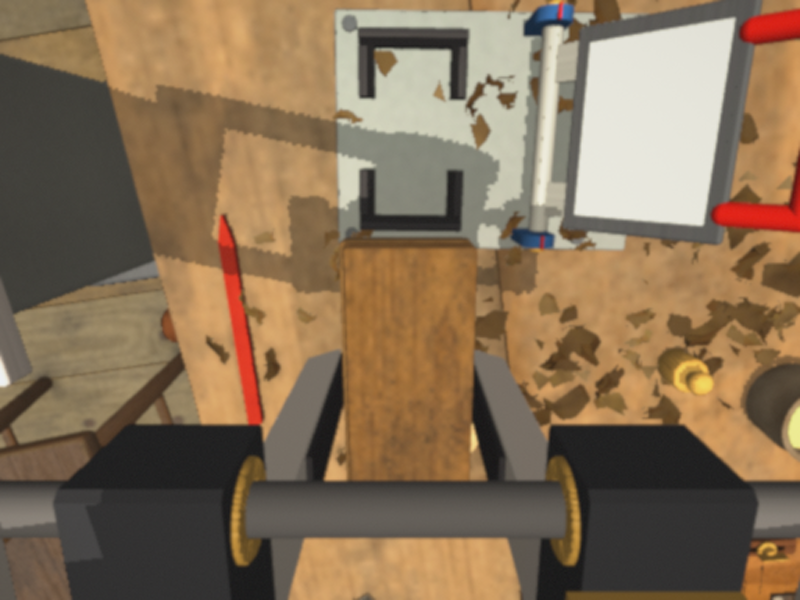

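The view shows the pocket frame from nearly straight above at (360–468, 28–229), with the block end at row 240. I'll fit the frame's outer rectangle and the block's offset in the grip.

Run:
```python
from h import *
im=cv2.imread("pics/w3.png"); s=np.load("w3.npy"); o=dict(tool_pos=s[:3],ee_rot=s[3:])
C=cam("wrist",o)
m=(im.max(2)<70).astype(np.uint8); k=np.zeros_like(m); k[12:149,226:304]=1; m*=k
n,l,st,_=cv2.connectedComponentsWithStats(m); 
pts=np.vstack([np.argwhere(l==i)[:,::-1] for i in range(1,n) if st[i,4]>60]); print([st[i].tolist() for i in range(1,n) if st[i,4]>60])
P=np.array([onz(C,p,.022)[:2] for p in pts]).astype(np.float32)*1000
r=cv2.minAreaRect(P); print(r)
# base plate front corners, z .01
f=lambda p,z: onz(C,np.array(p)*.64,z).round(4)
print("base FL,FR,rearR",f((336,10),.01),f((339,248),.01),f((624,249),.01))
# block held: top edge end corners; top height
z=o['tool_pos'][2]+.0205
a,b=f((342,246),z),f((475,245),z); e=(a+b)/2
Rm=R.from_euler('xyz',o['ee_rot']); print("block far end in tool mm",Rm.inv().apply(a-o['tool_pos'])*1e3,Rm.inv().apply(b-o['tool_pos'])*1e3)
```

```text
[[230, 23, 69, 40, 783], [231, 109, 65, 39, 1055]]
((481.03021240234375, -26.322052001953125), (118.10630798339844, 65.7939453125), 80.78191375732422)
base FL,FR,rearR [0.4455 0.0562 0.01  ] [ 0.4205 -0.0915  0.01  ] [ 0.6168 -0.1214  0.01  ]
block far end in tool mm [ 48.84347916 -19.05768333 -20.45292   ] [ 49.14063556  21.13324771 -20.4804885 ]
```

Both views agree to within a few mm: the wrist puts the pocket centre at about (0.481, -0.026) with yaw about -9.0°, and the block is centred in the grip. I'll hover just above the pocket and look again.

>>> move_arm(
  targets=[
    [[20, 1, 20], [0, 0, 0.5], -1],
    [[45, 2, 45], [0, 0, 0.5], -1],
    [[70, 3, 75], [0, 0, 0.5], -1],
    [[90, 4, 105], [0, 0, 0.5], -1],
    [[90, 4, 135], [0, 0, 0.5], -1],
    [[90, 4, 151], [0, 0, 0.5], -1],
    [[90, 4, 151], [0, 0, 0.5], -1],
    [[90, 4, 151], [0, 0, 0.5], -1],
  ],
)

```text
time: 6.55
tool_pos: [0.4823, -0.0274, 0.0469]
ee_rot: [3.139, -0.0, 1.413]
wrist_force: [-0.6, -0.1, -0.9]
width: 0.0437
```

Run:
```python
from h import *
o=status.get_obs(); print(o['time'],o['tool_pos'],np.degrees(o['ee_rot']),o['wrist_force'],o['width'])
np.save("w4.npy",np.r_[o['tool_pos'],o['ee_rot']])
im=viewer.snapshot("wrist")[:,:,::-1]; cv2.imwrite("pics/w4.png",im)
A=cv2.resize(im[60:320,130:390],(600,600),interpolation=cv2.INTER_CUBIC)
cv2.imwrite("pics/w4b.png",A)
```

```text
6.55 [ 0.48234868 -0.0273839   0.04686169] [ 1.79851179e+02 -4.36944838e-03  8.09757277e+01] [-0.55221384 -0.12296264 -0.92690509] 0.043662731977910776
```

View pics/w4b.png

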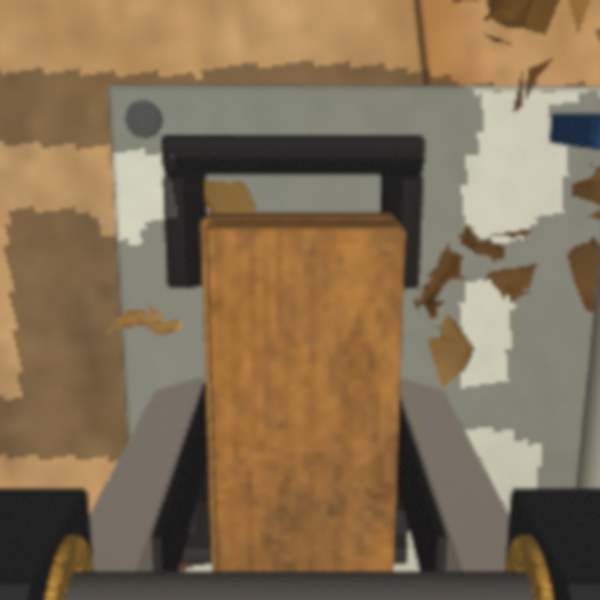

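The crop shows the block centred between the frame legs, with the far wall at rows 137–172 and the block end at row 227. I'll compute the residual offsets in tool axes.

Run:
```python
from h import *
s=np.load("w4.npy"); o=dict(tool_pos=s[:3],ee_rot=s[3:]); C=cam("wrist",o); Rm=R.from_euler('xyz',o['ee_rot'])
def t(p,z): return (Rm.inv().apply(onz(C,np.array(p)/2.3077+[130,60],z)-o['tool_pos'])*1e3)[:2].round(1)
for n,p,z in [("wallL",(164,137),.022),("wallR",(423,137),.022),("legL",(168,286),.022),("legR",(418,286),.022),("inFloorL",(205,175),.010),("inFloorR",(382,175),.010),
  ("blkL",(203,226),.0674),("blkR",(406,227),.0674),("blkL2",(208,565),.0674),("blkR2",(393,565),.0674),("plateL",(111,87),.01),("plateL2",(127,430),.01)]: print(n,t(p,z))
```

```text
wallL [ 64.6 -34.4]
wallR [64.6 31.9]
legL [ 25.5 -35. ]
legR [25.4 32.1]
inFloorL [ 54.  -25.6]
inFloorR [53.9 23. ]
blkL [ 48.6 -19.5]
blkR [48.4 22.1]
blkL2 [-29.9 -20.9]
blkR2 [-30.   21.7]
plateL [ 77.2 -49.9]
plateL2 [-21.3 -51.2]
```

Offsets: the plate edge, outer wall and inner edge all put the pocket about +2.4 mm in tool x. The side walls put it about -1.8 mm in tool y, and the rotation is aligned. My earlier mask had clipped the lit wall, which explains the difference in x. Now correct and lower.

>>> move_arm(
  targets=[
    [[2.5, -1.8, 0], [0, 0, 0], -1],
    [[2.5, -1.8, 6], [0, 0, 0], -1],
    [[2.5, -1.8, 12], [0, 0, 0], -1],
    [[2.5, -1.8, 17], [0, 0, 0], -1],
    [[2.5, -1.8, 21], [0, 0, 0], -1],
    [[2.5, -1.8, 25], [0, 0, 0], -1],
    [[2.5, -1.8, 28], [0, 0, 0], -1],
    [[2.5, -1.8, 28], [0, 0, 0], -1],
  ],
)

```text
time: 7.6
tool_pos: [0.4797, -0.0244, 0.0172]
ee_rot: [-3.141, -0.0, 1.413]
wrist_force: [0.8, -0.9, -0.8]
width: 0.0438
```

>>> move_arm(
  targets=[
    [[0, 0, 1.5], [0, 0, 0], -1],
    [[0, 0, 2.5], [0, 0, 0], -1],
    [[0, 0, 3], [0, 0, 0], -1],
    [[0, 0, 3], [0, 0, 0], -1],
  ],
)

```text
time: 8.1
tool_pos: [0.4799, -0.0244, 0.0145]
ee_rot: [3.141, -0.0, 1.413]
wrist_force: [0.3, -0.1, -0.5]
width: 0.0436
```

Run:
```python
from h import *
o=status.get_obs(); print(o['time'],o['tool_pos'],np.degrees(o['ee_rot']),o['wrist_force'],o['width'])
im=viewer.snapshot("wrist")[:,:,::-1]; sc=viewer.snapshot("scene")[:,:,::-1]
A=cv2.resize(im[60:320,130:390],(400,400),interpolation=cv2.INTER_CUBIC); B=cv2.resize(sc[150:260,190:300],(400,400),interpolation=cv2.INTER_CUBIC)
cv2.imwrite("pics/w5.png",np.hstack([A,B]))
```

```text
8.1 [ 0.47994203 -0.02440929  0.01451477] [ 1.79993227e+02 -6.35114815e-03  8.09828514e+01] [ 0.28069915 -0.05001721 -0.522655  ] 0.043608157184838035
```

View pics/w5.png

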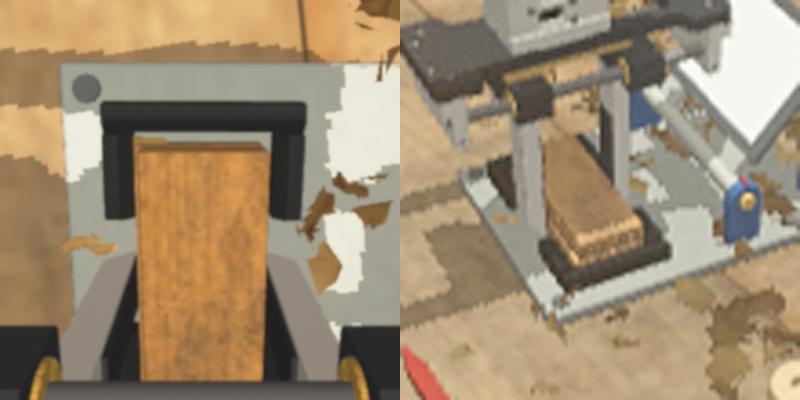

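The block sits inside the pocket walls: it is within the frame in the left view, and its near end is inside the near wall in the right view. Press down 1 mm more, release and lift.

>>> move_arm(
  targets=[
    [[0, 0, 1], [0, 0, 0], -1],
    [[0, 0, 1], [0, 0, 0], -1],
  ],
)

```text
time: 8.45
tool_pos: [0.48, -0.0244, 0.0144]
ee_rot: [3.141, -0.0, 1.413]
wrist_force: [-3.0, 0.1, 5.1]
width: 0.0436
```

>>> move_arm(
  targets=[
    [[0, 0, 0], [0, 0, 0], 0.4],
    [[0, 0, 0], [0, 0, 0], 0.4],
    [[0, 0, 0], [0, 0, 0], 0.4],
    [[0, 0, 0], [0, 0, 0], 0.4],
    [[0, 0, -15], [0, 0, 0], 0.4],
    [[0, 0, -45], [0, 0, 0], 0.4],
    [[0, 0, -85], [0, 0, 0], 0.4],
    [[0, 0, -130], [0, 0, 0], 0.4],
    [[0, 0, -170], [0, 0, 0], 0.4],
    [[0, 0, -185], [0, 0, 0], 0.4],
    [[0, 0, -185], [0, 0, 0], 0.4],
  ],
)

```text
time: 9.82
tool_pos: [0.4804, -0.0245, 0.1994]
ee_rot: [3.139, -0.0, 1.413]
wrist_force: [-0.1, -0.5, 0.2]
width: 0.0657
```

Run:
```python
from h import *
o=status.get_obs(); print(o['time'],o['tool_pos'],np.degrees(o['ee_rot']),o['wrist_force'],o['width'])
np.save("w6.npy",np.r_[o['tool_pos'],o['ee_rot']])
im=viewer.snapshot("wrist")[:,:,::-1]; sc=viewer.snapshot("scene")[:,:,::-1]
cv2.imwrite("pics/w6.png",im);cv2.imwrite("pics/s6.png",sc)
A=cv2.resize(im[60:300,130:450],(533,400),interpolation=cv2.INTER_CUBIC); B=cv2.resize(sc[180:250,200:247],(267,400),interpolation=cv2.INTER_CUBIC)
cv2.imwrite("pics/w6b.png",np.hstack([A,B]))
```

```text
9.825 [ 0.48036119 -0.0244791   0.19942886] [ 1.79871778e+02 -5.38945887e-03  8.09852070e+01] [-0.1206304  -0.51391666  0.19618751] 0.06570332355125963
```

View pics/w6b.png

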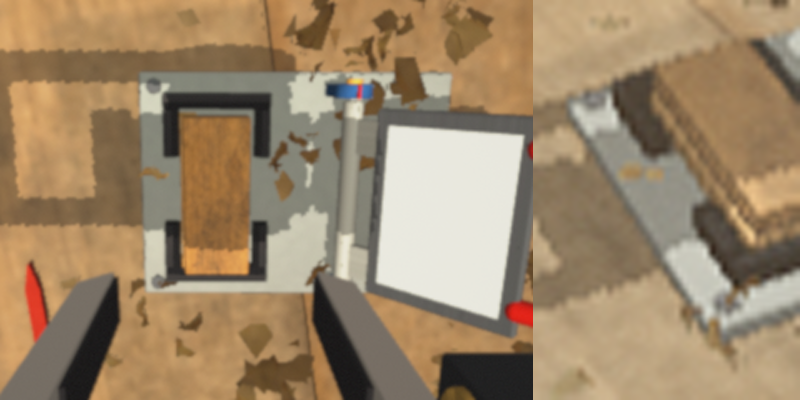

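The block is released in the pocket and parallel to the frame. It touched the floor at 5 N with its underside at about 10 mm, as expected. Next, plan the bar grasp and check clearance to the furniture behind it.

Run:
```python
from h import *
C=cam("scene"); f=lambda p,z: onz(C,np.array(p)*.64,z).round(3)
print("partition foot",f((515,235),0),"ledge",f((640,300),0), f((430,130),0))
K=viewer.camera_model
im=cv2.imread("pics/s6.png"); hsv=cv2.cvtColor(im,cv2.COLOR_BGR2HSV)
m=((hsv[...,1]>140)&((hsv[...,0]<6)|(hsv[...,0]>174))&(hsv[...,2]>110)); m[:, :270]=0; m[170:]=0; m[:,330:]=0
pts=np.argwhere(m)[:,::-1]; print(len(pts),pts.min(0),pts.max(0))
# side view too
sd=viewer.snapshot("side")[:,:,::-1]; cv2.imwrite("pics/sd6.png",sd); S=cam("side")
a=np.radians(-9); ex=np.array([np.cos(a),np.sin(a),0]); ey=np.array([-np.sin(a),np.cos(a),0])
O=np.array([.5095,-.0291,0]); q=2.3
bar=O+ex*(.05-.135*np.cos(q))+[0,0,.042+.135*np.sin(q)]
ends=np.array([bar+ey*.04,bar-ey*.04]); print("bar",bar,"proj scene",proj(C,ends),"side",proj(S,ends))
h2=cv2.cvtColor(sd,cv2.COLOR_BGR2HSV); m2=((h2[...,1]>140)&((h2[...,0]<6)|(h2[...,0]>174))&(h2[...,2]>110))
p2=np.argwhere(m2)[:,::-1]; p2=p2[(p2[:,0]>190)&(p2[:,0]<260)&(p2[:,1]<190)]; print(p2.min(0),p2.max(0))
c=np.hstack([cv2.resize(im[110:200,250:350],(400,360),interpolation=cv2.INTER_CUBIC),cv2.resize(sd[130:220,180:280],(400,360),interpolation=cv2.INTER_CUBIC)])
cv2.imwrite("pics/bar.png",c)
o=status.get_obs(); t=bar-[0,0,.016]; print(delta(*t,81,o))
```

```text
partition foot [0.833 0.049 0.   ] ledge [ 0.852 -0.201  0.   ] [1.01  0.521 0.   ]
265 [287 130] [319 160]
bar [ 0.64772428 -0.05099258  0.1426702 ] proj scene [[297.90925614 132.34103234]
 [317.978355   148.7921906 ]] side [[212.88664719 161.45534029]
 [220.78324601 152.25865334]]
[210 150] [229 170]
('shift', [0.1, 171.3, 68.9], 'turn', [-0.23, -0.01, -0.02])
```

View pics/bar.png

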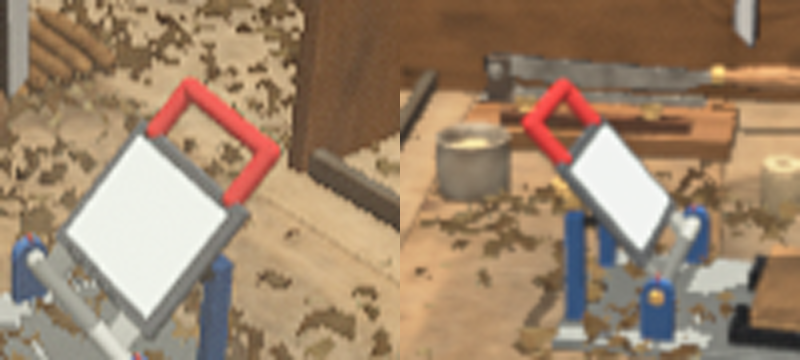

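The bar is where I predicted, to within 1 px in both the scene view (297.5,131)–(318,148) and the side view, and the furniture is at least 80 mm further back. I'll move over the bar, descend and pinch it.

>>> move_arm(
  targets=[
    [[0, 25, 0], [0, 0, 0], 0.4],
    [[0, 65, 0], [0, 0, 0], 0.4],
    [[0, 105, 0], [0, 0, 0], 0.4],
    [[0, 145, 0], [0, 0, 0], 0.4],
    [[0, 171, 0], [0, 0, 0], 0.4],
    [[0, 171, 20], [0, 0, 0], 0.4],
    [[0, 171, 45], [0, 0, 0], 0.4],
    [[0, 171, 60], [0, 0, 0], 0.4],
    [[0, 171, 67], [0, 0, 0], 0.4],
    [[0, 171, 67], [0, 0, 0], 0.4],
  ],
)

```text
time: 11.22
tool_pos: [0.6485, -0.0512, 0.1309]
ee_rot: [-3.141, -0.0, 1.413]
wrist_force: [-1.1, -0.8, -0.1]
width: 0.0659
```

Run:
```python
from h import *
o=status.get_obs(); print(o['time'],o['tool_pos'],np.degrees(o['ee_rot']),o['wrist_force'],o['width'])
im=viewer.snapshot("wrist")[:,:,::-1]; sc=viewer.snapshot("side")[:,:,::-1]
A=cv2.resize(im,(480,360),interpolation=cv2.INTER_CUBIC); B=cv2.resize(sc[120:210,180:260],(320,360),interpolation=cv2.INTER_CUBIC)
cv2.imwrite("pics/w7.png",np.hstack([A,B]))
```

```text
11.225 [ 0.64849563 -0.05115724  0.1309438 ] [-1.79943208e+02 -4.14417492e-03  8.09847453e+01] [-1.05303133 -0.82039209 -0.08149055] 0.06590153615942883
```

View pics/w7.png

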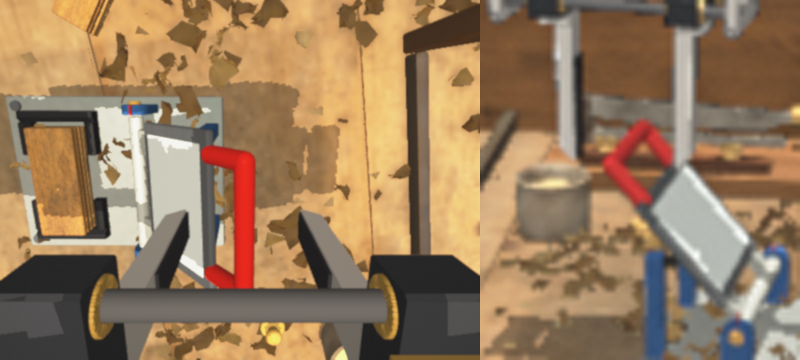

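The bar at column 246 lies midway between the fingers at about 188 and 302. Go 3 mm deeper and close.

>>> move_arm(
  targets=[
    [[0, 0, 3], [0, 0, 0], 0.4],
    [[0, 0, 3], [0, 0, 0], 0],
    [[0, 0, 3], [0, 0, 0], -0.5],
    [[0, 0, 3], [0, 0, 0], -1],
    [[0, 0, 3], [0, 0, 0], -1],
    [[0, 0, 3], [0, 0, 0], -1],
    [[0, 0, 3], [0, 0, 0], -1],
    [[0, 0, 3], [0, 0, 0], -1],
    [[0, 0, 3], [0, 0, 0], -1],
    [[0, 0, 3], [0, 0, 0], -1],
    [[0, 0, 3], [0, 0, 0], -1],
  ],
)

```text
time: 12.7
tool_pos: [0.6489, -0.0512, 0.1285]
ee_rot: [3.141, -0.0, 1.413]
wrist_force: [0.2, 0.3, -0.6]
width: 0.0109
```

Run:
```python
from h import *
o=status.get_obs(); print(o['time'],o['tool_pos'],np.degrees(o['ee_rot']),o['wrist_force'],o['width'])
for q in np.linspace(2.3,1.571,13): print(round(q,3),(135*(np.cos(q)-np.cos(2.3))).round(1)*-1,(-135*(np.sin(q)-np.sin(2.3))).round(1))
```

```text
12.7 [ 0.64891656 -0.05121771  0.12847144] [ 1.79981745e+02 -5.82861063e-03  8.09852640e+01] [ 0.17730302  0.29776153 -0.59978887] 0.010861388884971198
2.3 -0.0 -0.0
2.239 -6.3 -5.3
2.178 -12.9 -10.2
2.118 -19.7 -14.6
2.057 -26.9 -18.7
1.996 -34.2 -22.3
1.935 -41.8 -25.5
1.875 -49.5 -28.1
1.814 -57.4 -30.4
1.753 -65.5 -32.1
1.692 -73.6 -33.3
1.632 -81.7 -34.1
1.571 -89.9 -34.3
```

The bar is pinched (width 11 mm, no side force). Swing along the arc, pausing before upright.

>>> move_arm(
  targets=[
    [[0, -3, -2.6], [0, 0, 0], -1],
    [[0, -6.3, -5.3], [0, 0, 0], -1],
    [[0, -12.9, -10.2], [0, 0, 0], -1],
    [[0, -19.7, -14.6], [0, 0, 0], -1],
    [[0, -26.9, -18.7], [0, 0, 0], -1],
    [[0, -34.2, -22.3], [0, 0, 0], -1],
    [[0, -41.8, -25.5], [0, 0, 0], -1],
    [[0, -49.5, -28.1], [0, 0, 0], -1],
    [[0, -57.4, -30.4], [0, 0, 0], -1],
    [[0, -65.5, -32.1], [0, 0, 0], -1],
    [[0, -73.6, -33.3], [0, 0, 0], -1],
    [[0, -73.6, -33.3], [0, 0, 0], -1],
  ],
)

```text
time: 14.2
tool_pos: [0.5752, -0.0393, 0.1623]
ee_rot: [-3.141, -0.0, 1.414]
wrist_force: [1.8, 0.7, 5.9]
width: 0.0108
```

>>> move_arm(
  targets=[
    [[0, -4, -0.5], [0, 0, 0], -1],
    [[0, -8.1, -0.8], [0, 0, 0], -1],
    [[0, -12, -0.9], [0, 0, 0], -1],
    [[0, -16, -1], [0, 0, 0], -1],
    [[0, -16, -1], [0, 0, 0], -1],
    [[0, -16, -1], [0, 0, 0], -1],
  ],
)

```text
time: 14.95
tool_pos: [0.5599, -0.0369, 0.1625]
ee_rot: [-3.14, -0.001, 1.414]
wrist_force: [2.0, 2.2, 5.2]
width: 0.0107
```

Run:
```python
from h import *
o=status.get_obs(); print(o['time'],o['tool_pos'],np.degrees(o['ee_rot']),o['wrist_force'],o['width'])
im=viewer.snapshot("side")[:,:,::-1]; sc=viewer.snapshot("scene")[:,:,::-1]
cv2.imwrite("pics/sd8.png",im);cv2.imwrite("pics/s8.png",sc)
A=cv2.resize(im[110:230,180:300],(400,400),interpolation=cv2.INTER_CUBIC); B=cv2.resize(sc[110:240,200:330],(400,400),interpolation=cv2.INTER_CUBIC)
cv2.imwrite("pics/w8.png",np.hstack([A,B]))
```

```text
14.95 [ 0.55989009 -0.0368502   0.16251563] [-1.79930233e+02 -3.30388780e-02  8.09940478e+01] [1.95708674 2.24933112 5.24265785] 0.01071774018759439
```

View pics/w8.png

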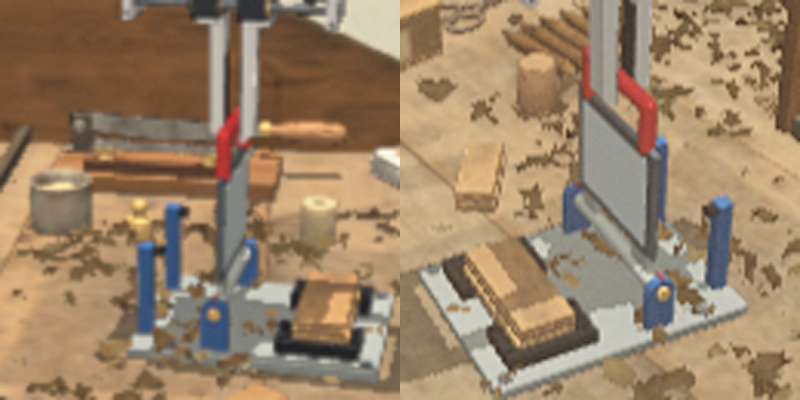

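Both views show the flap standing straight up in the fingers and the block flat in the pocket. The plug, brass weight and oak plug are where they started. The tool moved 90.1 mm back and 34.0 mm up from the rest, against 89.9 and 34.3 mm for exactly upright. That is about 0.1° off, so I'm handing in.

Run:
```python
from bench import order
print(order.close_job())
```

```text
the job is handed in; nothing more can be done
None
```

The larger strip stack is in the pocket and released, and the flap is upright with the fingers still holding its bar. I handed the job in at about 15 s; no verdict came back.

- **Block:** I identified it by its top face, about 100 x 41 mm against 78 x 31 mm for the smaller stack. It touched the pocket floor at about 5 N, with its underside at about 10 mm as expected. After release it lay parallel inside the frame.
- **Flap:** The tool moved 90.1 mm back and 34.0 mm up from the rear rest, against 89.9 and 34.3 mm for exactly upright. That puts it within about 0.1–0.2° of the balance point, assuming the rest is at 2.3 rad. The last side and scene pictures agree. The grip width was 10.7 mm on the 12 mm bar, with a steady vertical force of about 5 N.
- **Bystanders:** The plug, brass weight and oak plug look undisturbed in the last pictures; I did not re-measure them.
- **Disagreement:** The first wrist estimate of the pocket centre was about 2.5–5 mm off the scene estimate along its length, because my colour mask missed a lit wall edge. I corrected this from a close view before lowering the block.

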